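# Make up two fan-heater repair kits

### The arm

A 6-joint arm with a two-finger parallel gripper is mounted at the origin on the work surface. World frame = base frame: x ahead of the robot, y to its left, z up, the work surface at z = 0. Lengths are in m, angles in rad, forces in N, time in s.
With the tool pointing down it reaches from about 0.35 to 0.775 m from the base axis. Payload 5.5 kg.
Tool frame: the origin (TCP) lies between the finger pads; the fingertips stand 17 mm ahead of it and the grasp point (between the pads) lies 2 mm behind it (env.finger_overhang is the distance from the TCP to the fingertips, in m); z points along the fingers, y is the line along which they close (so a half turn about z gives the same grasp; the last joint's range is limited). The gripper opens to 85 mm and grips with 20 to 120 N. Pads are 22 mm wide; open, the fingers measure 114 mm over their backs; the gripper's body (76 mm by 85 mm) begins 54 mm behind the grasp point. The pads swing forward as they close: fully open they stand 13 mm farther back than shut.
Start: joints at [-1.362, 0.313, 0.046, 1.304, 0, 1.431], TCP at [0.197, -0.54, 0.248] pointing down, gripper open.
Joint ranges: [-2.76, 2.76], [-0.86, 1.69], [-1.03, 1.26], [-2.2, 2.34], [-1.47, 1.5], [-3.14, 3.14]. Speed limits (rad/s): [2.57, 2.57, 3.14, 3.14, 3.14, 3.14].

### API

Orientations are given as a unit quaternion [w, x, y, z].
In Python, from workcell import env gives the robot as it stands. The module is installed in compiled form; this text tells all that it offers.
- The arm moves only by the shell command python3 -m pendant 'ROWS' [FORCE]. ROWS is JSON, a list of rows, each a list of 5 numbers: the gripper's target within -1 to 1 (fully open at 1, half-way at 0, shut at -1), then the shift along the tool's x, y, z in m, then the turn about the tool's z in rad. A call has 1 to 8 rows; each row shifts and turns the commanded pose from where the row before left it, along the tool's axes as they then stand; what a row does not reach is not made up. A row lasts 1/8 s, in which the tool goes at most 62.5 mm and 10.7 degrees, less where a joint would pass 70% of its speed; a pose out of reach is approached as far as the arm can. A call with a gripper value outside its range is refused whole. The fingers move at their own pace and stop on an object; FORCE is the grip in N (left out, the last holds). Time passes only in rows, so rows that do not move let the fingers close. It gives the time, the measured TCP pose, the force, the opening and the grip force at its end, in the units of the state.
- env.get_state(): the state, without advancing time (a new reading comes with each control period).
- env.read_camera(name): name is "scene" or "top"; returns the picture (400x640x3 uint8, red, green, blue); there is no depth.
- env.calibration(name): a dict with "K" (3x3 intrinsics, pixels), "T" (4x4, takes a point from camera to world coordinates). Camera axes: x right, y down, z forward; pixel columns grow to the right and rows downward; lengths in m; the calibration is good to about 2 mm. A picture is of the moment at which its call begins. calibration takes no time and is no camera call.
- env.hand_in(): hands the job in; it is judged then, once.
Trained networks look in the newest picture that a camera, given by its name, has taken for a name from the list of things; names that differ only in an ending like _2 or _b are one class to them, and where a whole thing is asked for, a point or a joint stands for the part that bears it (a point fixed in the world has none). Each returns a list of dicts, best first, with "score" (0 to 1); they miss things now and then, are a little off and sometimes report something else, mostly with a low value. They report only what shows in the picture. A call takes as long as a camera call. They do not tell look-alikes from the thing itself.
- env.recognise(camera, label): "centre" ([column, row] in pixels, amid what is visible of it).
The state is a dict: "clock": time; "joint_pos": joint angles; "qvel": joint speeds; "tau": joint torques, N m; "tcp_pos": TCP position; "orientation": TCP orientation; "wrist_force": force on the tool from outside, world axes, zero at the start; "ft_torque": the same for the moment, N m; "finger_gap": finger opening in m; "grip_force": force on a finger pad.
Only numpy, scipy, OpenCV 4.12 (cv2) and the standard library are available. Lean on these libraries where they do the work, as an engineer would, in place of code of your own. Each camera call takes 0.05 s, during which the arm holds its last target. There are 200 camera calls.

### The job

Make up the two fan-heater repair kits from the parts on the grey mat. Blue tray: lay the finned heating element flat in the long compartment and stand the fan motor, shaft up, in either small one. Yellow tray: lay the white terminal strip, screws up, in the long compartment, and put the thermostat (stem up) and the white control knob (pointer up) in the small ones, one in each; leave the rocker switch, the multimeter and the screwdriver where they are.

Things in the scene. Friction and masses are not known exactly. Their poses are not given: they have to be found in the camera images.
- blue_tray: blue plastic kit tray, 192 (x) x 136 mm, fixed. Origin: centre of underside, z up. Floor 3 mm thick; walls, dividers 4 mm thick, 22 mm high. Long compartment: inside 92 (x) x 128 (y) mm, centre x +46, y 0 mm. Two small ones: inside 88 (x) x 62 (y) mm, centres x -48, y +33 and -33 mm. Beside the mat, x pointing away from the robot to within 0.35 rad of world x.
- yellow_tray: yellow plastic kit tray of the same mould as the blue one, 192 (x) x 136 mm, fixed. Origin: centre of underside, z up. Floor 3 mm thick; walls, dividers 4 mm thick, 22 mm high. Long compartment: inside 92 (x) x 128 (y) mm, centre x +46, y 0 mm. Two small ones: inside 88 (x) x 62 (y) mm, centres x -48, y +33 and -33 mm. Beside the mat, x pointing away from the robot to within 0.35 rad of world x.
- element_center (a point): finned aluminium heating element in a brown frame, loose, lying flat on the mat, 100 mm long (x) by 46 mm wide (y) by 24 mm high (z); two copper tabs rise 8 mm more at its +x end. This point is its centre, 12 mm above its underside. 140 g.
- motor_center (a point): silver cylindrical fan motor, loose, standing on its flat black end with the shaft up (z): can 37 mm in diameter and 40 mm high, 4 mm shaft on top up to 56 mm. This point is on its axis, 20 mm above its underside. 130 g.
- thermostat_center (a point): rotary thermostat, loose: black base 36 mm (x) by 30 mm (y) by 20 mm high with a steel plate on top and a copper tab standing out 3 mm at each x end (42 mm over the tabs); a brass stem on the centre rises (z) to 38 mm. This point is the centre of the base, 10 mm above its underside. 60 g.
- knob_center (a point): round white control knob, loose, lying on its flat back, 40 mm in diameter, 20 mm high, with a raised white bar (to 23 mm, red pointer mark) across its top. This point is on its axis, 10 mm above its underside; z up. 25 g.
- terminals_center (a point): white 8-way terminal strip with two rows of brass screws on top, loose, lying flat, 80 mm long (x) by 20 mm wide (y) by 16 mm high (z). This point is its centre, 8 mm above its underside. 40 g.
- switch: loose rocker switch, black, 34 x 26 mm and 28 mm high, with a red rocker on top, among the parts on the mat; belongs to neither kit, leave it alone. Origin at the centre of its underside.
- multimeter: loose yellow multimeter, 140 mm long (x) by 72 mm wide and 41 mm high, lying beyond the mat; leave it alone. Origin at the centre of its underside.
- screwdriver: loose screwdriver with a red and black handle, about 180 mm long (x) and 22 mm wide, 20 mm high, lying beyond the mat; leave it alone. Origin on its underside, near the front end of the handle.
Things that resemble listed ones, but are neither listed nor needed, are in the scene too. Leave any pink or red look-alike of the part that bears motor_center alone. What is shaped like the part that bears knob_center but purple is not meant.

How it is judged:
By the outcome, as a careful person would: the job done as asked, in the order asked, and still so for the second after the job is handed in, with the robot touching nothing.
It also fails if it takes over 128 s, if anything falls off the work surface, if the arm or the gripper's body presses on something with over 40 N, if the wrist force passes 120 N, or if a joint passes its speed limit or range.

## Working session

There is one attempt and no reset: what is moved stays moved. The work goes in short steps, Python scripts to look and compute and a shell command to move; the robot and the scene stay as the last step left them, time stands still between calls to the robot, and variables do not carry over. Pictures are saved under pics/ and viewed, at most 14 in all, crops included, and the job is handed in when it is done.

```bash
mkdir -p pics
cat > h.py <<'E'
import numpy as np,cv2
from workcell import env
def ray(cam,px,z):
    c=env.calibration(cam);K=np.array(c["K"]);T=np.array(c["T"])
    d=T[:3,:3]@np.linalg.solve(K,[px[0],px[1],1]);o=T[:3,3]
    return o+d*(z-o[2])/d[2]
def proj(cam,p):
    c=env.calibration(cam);K=np.array(c["K"]);T=np.linalg.inv(np.array(c["T"]))
    q=K@(T[:3,:3]@np.array(p)+T[:3,3]);return q[:2]/q[2]
def snap(cam,name):
    im=env.read_camera(cam);cv2.imwrite(f"pics/{name}.png",cv2.cvtColor(im,cv2.COLOR_RGB2BGR));return im
E
python3 - <<'E'
from h import *
print(env.get_state())
for c in("scene","top"):
    snap(c,c+"0"); print(c,np.round(env.calibration(c)["T"],3).tolist(),np.round(env.calibration(c)["K"],1).tolist())
zs=dict(element_center=.024,motor_center=.04,thermostat_center=.02,knob_center=.02,terminals_center=.016,switch=.028,blue_tray=.01,yellow_tray=.01)
for l,z in zs.items():
    for d in env.recognise("top",l)[:4]: print(l,round(d["score"],2),np.round(d["centre"]),np.round(ray("top",d["centre"],z),3))
E
```

```text
{'clock': 0.0, 'joint_pos': array([-1.36159267e+00,  3.13999786e-01,  4.49983075e-02,  1.30357304e+00,
       -2.75253318e-06,  1.43118044e+00]), 'qvel': array([-9.86718910e-05,  2.08698571e-03,  1.21386099e-04,  5.77731456e-04,
        1.00311631e-04, -1.71663879e-03]), 'tau': array([ 2.15669916e-04, -4.80625212e+01,  2.98533618e+01,  1.94205291e-02,
       -9.57330531e-05,  3.48460631e-06]), 'tcp_pos': array([ 0.19641365, -0.53992402,  0.24741708]), 'orientation': array([-8.88509776e-04,  9.84828742e-01,  1.73526824e-01, -3.23042857e-05]), 'wrist_force': array([ 0.2365927 , -0.21286945,  0.3329492 ]), 'ft_torque': array([-0.00042938,  0.0102241 ,  0.02486272]), 'grip_force': 0.0, 'finger_gap': 0.08509486594418603}
scene [[-0.624, 0.642, -0.445, 1.044], [0.781, 0.524, -0.339, 0.336], [0.016, -0.559, -0.829, 0.867], [0.0, 0.0, 0.0, 1.0]] [[453.1, 0.0, 318.7], [0.0, 453.1, 197.1], [0.0, 0.0, 1.0]]
top [[0.004, -0.991, 0.133, 0.447], [-1.0, -0.002, 0.013, 0.002], [-0.012, -0.133, -0.991, 1.379], [0.0, 0.0, 0.0, 1.0]] [[510.4, 0.0, 319.4], [0.0, 510.4, 191.5], [0.0, 0.0, 1.0]]
element_c
[... 207 characters left out ...]
nter 0.58 [322. 137.] [0.773 0.013 0.04 ]
thermostat_center 0.32 [276. 142.] [0.766 0.138 0.02 ]
knob_center 0.58 [367. 199.] [ 0.609 -0.109  0.02 ]
knob_center 0.56 [428. 162.] [ 0.709 -0.275  0.02 ]
terminals_center 0.53 [397. 144.] [ 0.761 -0.191  0.016]
terminals_center 0.5 [381. 252.] [ 0.468 -0.146  0.016]
switch 0.7 [278. 184.] [0.648 0.13  0.028]
switch 0.31 [370. 204.] [ 0.595 -0.116  0.028]
blue_tray 0.64 [459. 226.] [ 0.537 -0.353  0.01 ]
blue_tray 0.39 [327. 196.] [ 0.617 -0.     0.01 ]
blue_tray 0.29 [276. 140.] [0.774 0.138 0.01 ]
yellow_tray 0.92 [205. 227.] [0.533 0.328 0.01 ]
yellow_tray 0.57 [278. 138.] [0.778 0.133 0.01 ]
yellow_tray 0.55 [395. 143.] [ 0.765 -0.187  0.01 ]
```

View pics/top0.png

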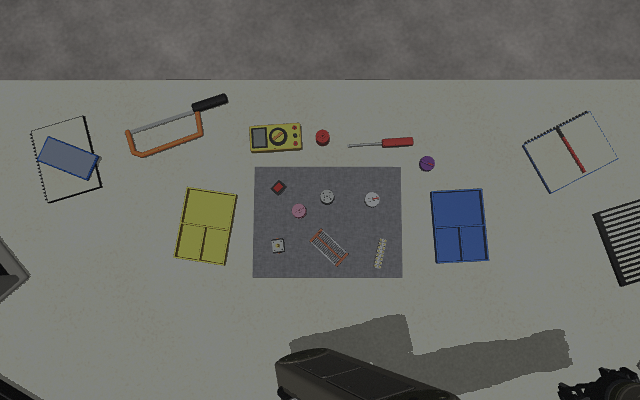

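View pics/scene0.png

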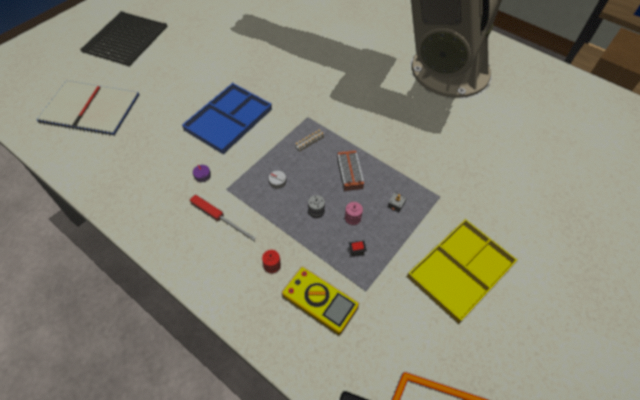

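Run:
```python
from h import *
im=cv2.imread("pics/top0.png")
cv2.imwrite("pics/crop0.png",cv2.resize(im[162:282,250:408],None,fx=5,fy=5,interpolation=cv2.INTER_CUBIC))
# trays by colour
hsv=cv2.cvtColor(im,cv2.COLOR_BGR2HSV)
for n,lo,hi,x0,x1 in(("yellow",(24,150,60),(34,255,255),160,245),("blue",(105,130,50),(125,255,255),420,500)):
    m=cv2.inRange(hsv,lo,hi);m[:,:x0]=0;m[:,x1:]=0;m[:180]=0;m[275:]=0
    p=np.argwhere(m)[:,::-1]
    w=np.array([ray("top",q,.022)[:2] for q in p],np.float32)
    print(n,len(p),cv2.minAreaRect(w))
# mat differences
c=im[170:276,256:400].astype(int);med=np.median(c.reshape(-1,3),0);print(med)
d=np.abs(c-med).max(2)>45
n,l,s,ce=cv2.connectedComponentsWithStats(cv2.morphologyEx(d.astype(np.uint8),cv2.MORPH_CLOSE,np.ones((3,3))))
for i in range(1,n):
    if s[i,4]<25: continue
    p=np.argwhere(l==i)[:,::-1]+[256,170]
    w=np.array([ray("top",q,.018)[:2] for q in p],np.float32)
    r=cv2.minAreaRect(w);print(s[i,4],np.round(p.mean(0),1),np.round(r[0],3),np.round(r[1],3),round(r[2],1),"mean",np.round(w.mean(0),3))
```

```text
yellow 5 ((0.47281476855278015, 0.3607225716114044), (0.1316189169883728, 0.04283582419157028), 43.90468978881836)Traceback (most recent call last):
  File "<stdin>", line 9, in <module>
  File "h.py", line 4, in ray
    c=env.calibration(cam);K=np.array(c["K"]);T=np.array(c["T"])
ValueError: time passes only in moves, steps and waits
```

View pics/crop0.png

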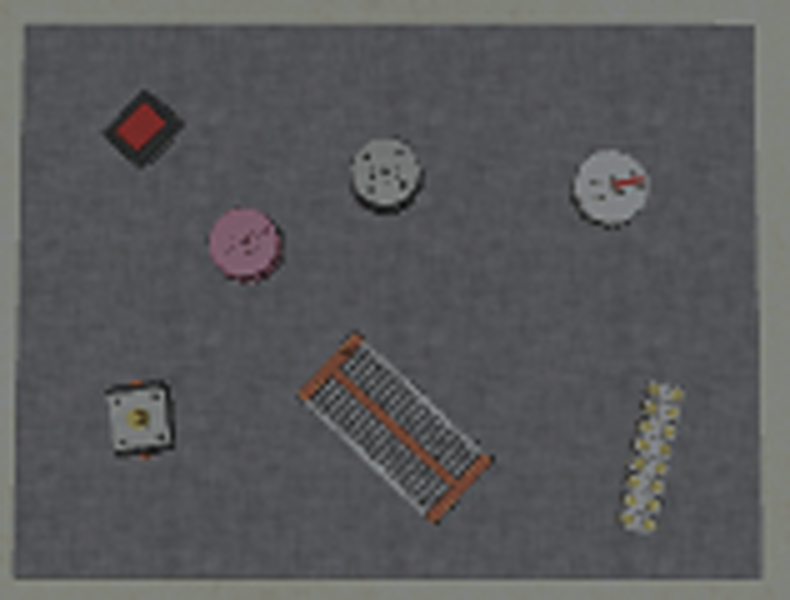

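The crop shows the switch at (278,187), the pink look-alike at (299,210), the silver motor at (327,197), the knob at (372,199), the thermostat at (278,245), the element at (329,247) and the terminals at (380,253).

There are three motor candidates: silver (327,197), pink (299,210) and red (322,137). Silver is the one meant. There are two knob candidates: white with a red pointer (372,199) and purple (427,163). White is the one meant. The enlarged crop confirms both.

```bash
cat > h.py <<'E'
import numpy as np,cv2,functools
from workcell import env
@functools.lru_cache(None)
def cal(cam):
    c=env.calibration(cam);return np.array(c["K"]),np.array(c["T"])
def ray(cam,px,z):
    K,T=cal(cam)
    d=T[:3,:3]@np.linalg.solve(K,[px[0],px[1],1]);o=T[:3,3]
    return o+d*(z-o[2])/d[2]
def proj(cam,p):
    K,T=cal(cam);T=np.linalg.inv(T)
    q=K@(T[:3,:3]@np.array(p)+T[:3,3]);return q[:2]/q[2]
def snap(cam,name):
    im=env.read_camera(cam);cv2.imwrite(f"pics/{name}.png",cv2.cvtColor(im,cv2.COLOR_RGB2BGR));return im
def yaw():  # direction of tool x, y in world, deg
    from scipy.spatial.transform import Rotation as R
    s=env.get_state();q=s["orientation"];r=R.from_quat([q[1],q[2],q[3],q[0]]).as_matrix()
    return s,r
E
python3 - <<'E'
from h import *
im=cv2.imread("pics/top0.png").astype(np.float32)
u=im.astype(np.uint8);hsv=cv2.cvtColor(u,cv2.COLOR_BGR2HSV)
print(hsv[200,215],hsv[200,460],hsv[220,180])
def rect(m,z,off,n):
    p=np.argwhere(m)[:,::-1]+np.array(off)
    w=np.array([ray("top",q,z)[:2] for q in p],np.float32);r=cv2.minAreaRect(w)
    print(n,len(p),np.round(p.mean(0),1),"c",np.round(r[0],4),np.round(r[1],3),round(r[2],1),"mean",np.round(w.mean(0),4))
for n,lo,hi,x0,x1 in(("yellow",(22,130,40),(36,255,255),165,245),("blue",(100,110,40),(130,255,255),420,500)):
    m=cv2.inRange(hsv,lo,hi)[180:275,x0:x1]
    rect(m,.018,(x0,180),n)
# per-object windows, subpixel: upsample x4, top faces
for n,(x0,y0,x1,y1),f,z in(
 ("element",(305,225,353,270),lambda c:np.abs(c-med).max(2)>22,.024),
 ("thermo",(268,236,288,256),lambda c:c.min(2)>115,.022),
 ("motor",(315,186,338,208),lambda c:c.min(2)>105,.040),
 ("knob",(360,188,383,210),lambda c:c.min(2)>105,.020),
 ("term",(370,235,390,272),lambda c:c.max(2)>115,.016)):
    med=np.median(im[172:275,258:398].reshape(-1,3),0)
    c=cv2.resize(im[y0:y1,x0:x1],None,fx=4,fy=4,interpolation=cv2.INTER_CUBIC)
    m=f(c).astype(np.uint8);k,l,s,_=cv2.connectedComponentsWithStats(m);m=l==1+np.argmax(s[1:,4]) if n!="term" else m
    p=(np.argwhere(m)[:,::-1]+.5)/4-.5+[x0,y0]
    w=np.array([ray("top",q,z)[:2] for q in p],np.float32);r=cv2.minAreaRect(w)
    print(n,np.round(p.mean(0),1),"c",np.round(r[0],4),np.round(r[1],3),round(r[2],1),"mean",np.round(w.mean(0),4))
print(med); s,r=yaw();print(np.round(r,3))
E
```

```text
[ 31 130 129] [110 153 118] [ 27 129 128]
yellow 2369 [200.2 227. ] c [0.537  0.3254] [0.138 0.191] 81.4 mean [0.5332 0.3378]
blue 3477 [458.7 225.7] c [ 0.5398 -0.3525] [0.192 0.138] 3.3 mean [ 0.5385 -0.3514]
element [328.6 247.1] c [ 0.4806 -0.0055] [0.103 0.049] 47.8 mean [ 0.4804 -0.0056]
thermo [277.1 245.3] c [0.4848 0.1302] [0.028 0.029] 8.3 mean [0.4846 0.1307]
motor [326.6 195.8] c [ 6.15e-01 -1.00e-04] [0.033 0.034] 45.4 mean [ 6.149e-01 -1.000e-04]
knob [371.4 198.8] c [ 0.6095 -0.1212] [0.038 0.038] 45.1 mean [ 0.6094 -0.1202]
term [379.7 253.5] c [ 0.4654 -0.1409] [0.019 0.079] 77.3 mean [ 0.4642 -0.141 ]
[86. 83. 82.]
[[ 0.94   0.342  0.   ]
 [ 0.342 -0.94  -0.   ]
 [-0.     0.    -1.   ]]
```

```bash
cat > d.py <<'E'
import sys
from h import *
x,y,z,a=map(float,sys.argv[1:5]); s,r=yaw()
a0=np.degrees(np.arctan2(r[1,0],r[0,0])); da=(a0-a+90)%180-90   # turn about tool z, half-turn free
print("tool shift",np.round(r.T@(np.array([x,y,z])-s["tcp_pos"]),4),"turn",round(np.radians(da),3),"yaw",round(a0,1),"j6",round(s["joint_pos"][5],2))
E
python3 -m pendant '[[1,0.045,-0.04,0,0],[1,0.045,-0.04,0,0],[1,0.045,-0.04,0,0],[1,0.045,-0.04,0,0],[1,0.045,-0.04,0,0],[1,0.045,-0.04,0,0],[1,0.045,-0.04,0,0],[1,0.045,-0.04,0,0]]' 50; python3 d.py .4805 -.0055 .1 47.8
```

```text
clock: 1.5
tcp_pos: [0.4262, -0.1149, 0.2487]
orientation: [0.0, 0.985, 0.173, 0.001]
wrist_force: [1.3, -1.5, 0.1]
finger_gap: 0.0855
grip_force: 0.0
tool shift [ 0.0882 -0.0845  0.1487] turn -0.486 yaw 20.0 j6 2.35
```

```bash
python3 -m pendant '[[1,0.022,-0.021,0.037,0],[1,0.022,-0.021,0.037,0],[1,0.022,-0.021,0.037,0],[1,0.022,-0.021,0.037,0],[1,0,0,0,-0.162],[1,0,0,0,-0.162],[1,0,0,0,-0.162],[1,0,0,0,0]]'; python3 d.py .4805 -.0055 .018 47.8; python3 -c "
from h import *
im=snap('scene','s1');cv2.imwrite('pics/s1c.png',cv2.resize(cv2.imread('pics/s1.png')[90:290,220:450],None,fx=3,fy=3))"
```

```text
clock: 2.5
tcp_pos: [0.4796, -0.0076, 0.1004]
orientation: [0.0, 0.914, 0.405, 0.0]
wrist_force: [0.6, 0.2, 0.4]
finger_gap: 0.085
grip_force: 0.0
tool shift [ 0.0022 -0.0008  0.0824] turn -0.001 yaw 47.7 j6 2.13
```

View pics/s1c.png

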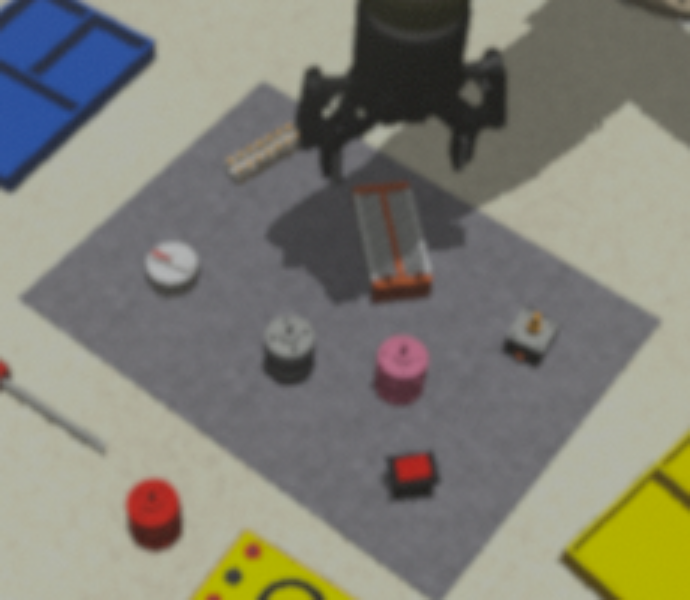

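The fingers straddle the long sides of the element (crop 395,240), so I'll go down and grip it.

```bash
python3 -m pendant '[[1,0.002,-0.001,0.04,0],[1,0,0,0.022,0],[1,0,0,0.015,0],[1,0,0,0.005,0],[-1,0,0,0,0],[-1,0,0,0,0],[-1,0,0,0,0],[-1,0,0,0,0]]' 50; python3 d.py .4805 -.0055 .018 47.8
```

```text
clock: 3.55
tcp_pos: [0.4809, -0.0056, 0.0193]
orientation: [0.001, 0.914, 0.405, 0.001]
wrist_force: [-0.3, 0.8, 5.9]
finger_gap: 0.043
grip_force: 51.7
tool shift [-0.0002 -0.0004  0.0013] turn 0.0 yaw 47.8 j6 2.13
```

```bash
python3 -m pendant '[[-1,0,0,-0.02,0],[-1,0,0,-0.04,0],[-1,0,0,-0.03,-0.15],[-1,0,0,0,-0.17],[-1,0,0,0,-0.17],[-1,0,0,0,-0.17],[-1,0,0,0,-0.134],[-1,0,0,0,0]]'; python3 d.py .5857 -.350 .1 93.3
```

```text
clock: 4.55
tcp_pos: [0.4798, -0.0055, 0.1082]
orientation: [-0.0, 0.687, 0.727, -0.0]
wrist_force: [0.7, -0.3, -1.8]
finger_gap: 0.0433
grip_force: 51.5
tool shift [-0.35    0.0863  0.0082] turn -0.001 yaw 93.2 j6 1.34
```

```bash
python3 -m pendant '[[-1,-0.05,0.013,0,0],[-1,-0.05,0.013,0,0],[-1,-0.05,0.013,0,0],[-1,-0.05,0.013,0,0],[-1,-0.05,0.012,0,0],[-1,-0.05,0.012,0,0],[-1,-0.05,0.01,0.008,0],[-1,0,0,0,0]]'; python3 d.py .5857 -.350 .022 93.3; python3 -c "
from h import *
im=snap('scene','s2');cv2.imwrite('pics/s2c.png',cv2.resize(cv2.imread('pics/s2.png')[40:200,140:350],None,fx=3,fy=3))"
```

```text
clock: 5.55
tcp_pos: [0.5861, -0.3537, 0.0985]
orientation: [-0.0, 0.689, 0.725, -0.0]
wrist_force: [-0.3, 1.5, -1.5]
finger_gap: 0.0432
grip_force: 51.5
tool shift [ 0.0038 -0.0001  0.0765] turn -0.006 yaw 92.9 j6 0.86
```

View pics/s2c.png

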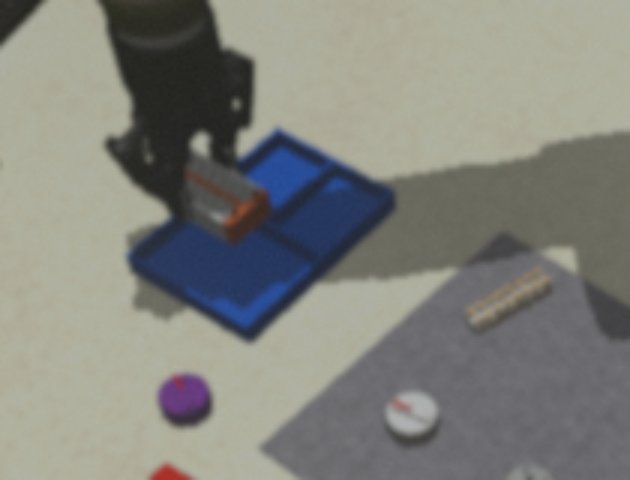

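The element is held level and aligned above the long compartment, so I'll lower it and open part way.

```bash
python3 -m pendant '[[-1,0.004,0,0.04,0],[-1,0,0,0.02,0],[-1,0,0,0.01,0],[-1,0,0,0.004,0],[-1,0,0,0.002,0],[-1,0,0,0,0]]'; python3 d.py .5857 -.350 .022 93.3
```

```text
clock: 6.35
tcp_pos: [0.5865, -0.3462, 0.0252]
orientation: [0.001, 0.686, 0.727, 0.0]
wrist_force: [-0.2, 0.2, -1.6]
finger_gap: 0.043
grip_force: 51.4
tool shift [-0.0038 -0.001   0.0032] turn 0.0 yaw 93.3 j6 0.86
```

```bash
python3 -m pendant '[[-1,-0.003,-0.001,0.002,0],[-1,0,0,0.001,0],[0.3,0,0,0,0],[0.38,0,0,0,0],[0.38,0,0,0,0],[0.38,0,0,-0.02,0],[0.38,0,0,-0.04,0],[0.38,0,0,-0.04,0]]'; python3 d.py .615 -.0001 .12 20
```

```text
clock: 7.35
tcp_pos: [0.5849, -0.3487, 0.1219]
orientation: [-0.0, 0.686, 0.727, -0.0]
wrist_force: [0.1, 0.0, 0.1]
finger_gap: 0.0588
grip_force: 0.0
tool shift [0.3463 0.0503 0.0021] turn 1.28 yaw 93.3 j6 0.86
```

```bash
python3 -m pendant '[[1,0.05,0.007,0,0],[1,0.05,0.007,0,0],[1,0.05,0.007,0,0],[1,0.05,0.007,0,0],[1,0.05,0.007,0,0],[1,0.05,0.007,0,0],[1,0.046,0.008,0,0],[1,0,0,0,0]]'; python3 d.py .615 -.0001 .025 93.3; python3 -c "
from h import *
im=snap('top','t3');snap('scene','s3');a=cv2.imread('pics/t3.png')[165:280,280:500];b=cv2.imread('pics/s3.png')[60:260,170:450]
a=cv2.resize(a,(560,293));b=cv2.resize(b,(420,300));cv2.imwrite('pics/t3c.png',np.vstack([a,np.pad(b,((0,0),(0,140),(0,0)))]))"
```

```text
clock: 8.35
tcp_pos: [0.615, 0.0028, 0.1213]
orientation: [-0.0, 0.684, 0.729, 0.0]
wrist_force: [0.6, -0.2, 0.4]
finger_gap: 0.0857
grip_force: 0.0
tool shift [-0.0029 -0.0001  0.0963] turn 0.005 yaw 93.6 j6 1.38
```

View pics/t3c.png

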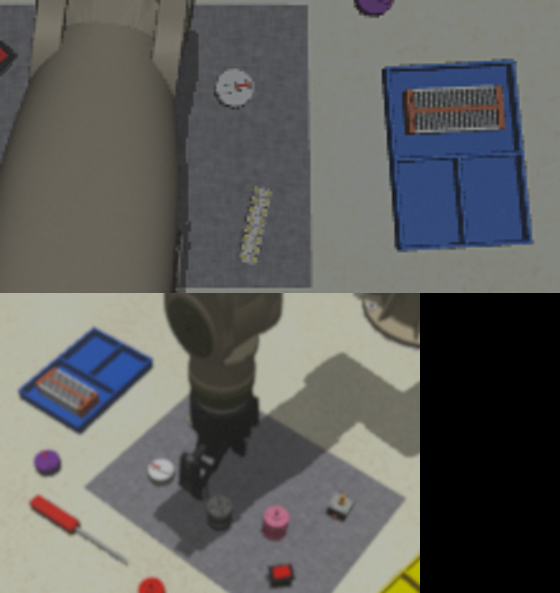

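The element lies flat in the blue long compartment (top part of the picture, 455,108), and the gripper hangs over the silver motor (lower part, 220,510). Next I'll descend and grip.

```bash
python3 -m pendant '[[1,-0.003,0,0.04,0],[1,0,0,0.035,0],[1,0,0,0.015,0],[1,0,0,0.006,0],[-1,0,0,0,0],[-1,0,0,0,0],[-1,0,0,0,0],[-1,0,0,0,0]]' 50; python3 d.py .490 -.3223 .12 93.3
```

```text
clock: 9.45
tcp_pos: [0.6162, -0.0037, 0.0267]
orientation: [0.001, 0.686, 0.727, 0.001]
wrist_force: [-0.9, -0.2, 6.4]
finger_gap: 0.0359
grip_force: 50.1
tool shift [-0.3107 -0.1443 -0.0934] turn 0.001 yaw 93.3 j6 1.38
```

```bash
python3 -m pendant '[[-1,0,0,-0.03,0],[-1,0,0,-0.06,0],[-1,-0.052,-0.024,0,0],[-1,-0.052,-0.024,0,0],[-1,-0.052,-0.024,0,0],[-1,-0.052,-0.024,0,0],[-1,-0.052,-0.024,0,0],[-1,-0.05,-0.024,0,0]]'; python3 -m pendant '[[-1,0,0,0,0]]' | head -1; python3 d.py .490 -.3223 .0297 93.3
```

```text
clock: 10.45
tcp_pos: [0.4885, -0.323, 0.1153]
orientation: [0.0, 0.686, 0.727, 0.0]
wrist_force: [0.4, 0.1, -1.4]
finger_gap: 0.036
grip_force: 50.3
clock: 10.58
tool shift [0.0029 0.0022 0.0855] turn -0.005 yaw 93.0 j6 0.79
```

```bash
python3 -m pendant '[[-1,0.003,0.002,0.04,0],[-1,0,0,0.025,0],[-1,0,0,0.012,0],[-1,0,0,0.005,0],[-1,0,0,0,0],[-1,0,0,0,0]]'; python3 d.py .490 -.3223 .0297 93.3
```

```text
clock: 11.32
tcp_pos: [0.492, -0.3188, 0.0344]
orientation: [0.001, 0.686, 0.727, 0.0]
wrist_force: [0.1, -0.3, -0.8]
finger_gap: 0.0356
grip_force: 50.3
tool shift [-0.0034 -0.0022  0.0047] turn 0.001 yaw 93.3 j6 0.8
```

```bash
python3 -m pendant '[[-1,-0.003,-0.002,0.003,0],[-1,0,0,0.002,0],[0,0,0,0,0],[0.2,0,0,0,0],[0.2,0,0,0,0],[0.2,0,0,-0.03,0],[0.2,0,0,-0.06,0],[0.2,0,0,-0.02,0]]'; python3 d.py .4648 -.141 .13 167.3
```

```text
clock: 12.32
tcp_pos: [0.491, -0.3228, 0.1421]
orientation: [0.003, 0.686, 0.727, 0.0]
wrist_force: [0.5, -0.6, 0.4]
finger_gap: 0.0512
grip_force: 0.0
tool shift [ 0.183  -0.0156  0.0113] turn -1.291 yaw 93.3 j6 0.79
```

```bash
python3 -m pendant '[[0.2,0.046,-0.004,0,0],[0.2,0.046,-0.004,0,0],[0.2,0.046,-0.004,0,0],[0.2,0.045,-0.004,0,0],[0.2,0,0,0,-0.18],[0.2,0,0,0,-0.18],[0.2,0,0,0,-0.18],[0.2,0,0,0,-0.18]]'>/dev/null; python3 -m pendant '[[0.2,0,0,0,-0.18],[0.2,0,0,0,-0.18],[0.2,0,0,0.04,-0.18],[0.2,0,0,0,-0.03],[0.2,0,0,0,0]]'; python3 d.py .4648 -.141 .0185 167.3
```

```text
clock: 13.95
tcp_pos: [0.463, -0.1398, 0.0989]
orientation: [-0.0, 0.112, 0.994, -0.0]
wrist_force: [-0.4, -0.5, 0.6]
finger_gap: 0.0515
grip_force: 0.0
tool shift [-0.0021 -0.0008  0.0804] turn -0.003 yaw 167.1 j6 -0.23
```

```bash
python3 -m pendant '[[0.2,-0.002,0,0.04,0],[0.2,0,0,0.025,0],[0.2,0,0,0.01,0],[0.2,0,0,0.004,0],[-1,0,0,0,0],[-1,0,0,0,0],[-1,0,0,0,0],[-1,0,0,0,0]]' 40; python3 d.py .4648 -.141 .0185 167.3
```

```text
clock: 14.95
tcp_pos: [0.4657, -0.1406, 0.0204]
orientation: [0.001, 0.111, 0.994, -0.0]
wrist_force: [-1.4, 0.6, 5.6]
finger_gap: 0.0189
grip_force: 40.1
tool shift [ 0.0008 -0.0006  0.0019] turn -0.001 yaw 167.2 j6 -0.24
```

```bash
python3 -m pendant '[[-1,0,0,-0.02,0],[-1,0,0,-0.05,0],[-1,0,0,-0.04,0.17],[-1,0,0,0,0.17],[-1,0,0,0,0.17],[-1,0,0,0,0.17],[-1,0,0,0,0.17],[-1,0,0,0,0.17]]'>/dev/null;python3 -m pendant '[[-1,0,0,0,0.17],[-1,0,0,0,0.17],[-1,0,0,0,0.137],[-1,0,0,0,0]]'; python3 d.py .5825 .3185 .12 81.4
```

```text
clock: 16.45
tcp_pos: [0.4647, -0.1401, 0.1294]
orientation: [0.0, 0.757, 0.653, -0.0]
wrist_force: [0.4, -0.6, 0.1]
finger_gap: 0.0187
grip_force: 39.4
tool shift [0.4709 0.0491 0.0093] turn 0.003 yaw 81.5 j6 1.26
```

```bash
python3 -m pendant '[[-1,0.059,0.006,0,0],[-1,0.059,0.006,0,0],[-1,0.059,0.006,0,0],[-1,0.059,0.006,0,0],[-1,0.059,0.006,0,0],[-1,0.059,0.006,0,0],[-1,0.059,0.006,0,0],[-1,0.058,0.007,0,0]]'>/dev/null; python3 -m pendant '[[-1,0,0,0.03,0],[-1,0,0,0,0]]'; python3 d.py .5825 .3185 .0235 81.4
```

```text
clock: 17.7
tcp_pos: [0.5808, 0.3183, 0.0963]
orientation: [-0.001, 0.757, 0.654, -0.003]
wrist_force: [-0.4, -0.5, -0.3]
finger_gap: 0.0187
grip_force: 39.4
tool shift [0.0007 0.002  0.0728] turn 0.005 yaw 81.7 j6 2.1
```

```bash
python3 -m pendant '[[-1,0.001,0.002,0.04,0],[-1,0,0,0.02,0],[-1,0,0,0.008,0],[-1,0,0,0.002,0],[-1,0,0,0,0]]'; python3 d.py .5825 .3185 .0235 81.4;  python3 -c "
from h import *
im=snap('top','t4');snap('scene','s4');a=cv2.imread('pics/t4.png')[165:280,160:500];b=cv2.imread('pics/s4.png')[180:340,340:540]
a=cv2.resize(a,None,fx=2,fy=2);b=cv2.resize(b,(450,360));cv2.imwrite('pics/t4c.png',np.vstack([a,np.pad(b,((0,0),(0,230),(0,0)))]))"
```

```text
clock: 18.32
tcp_pos: [0.586, 0.319, 0.0306]
orientation: [0.0, 0.758, 0.652, 0.001]
wrist_force: [0.5, 0.0, -0.2]
finger_gap: 0.0188
grip_force: 39.4
tool shift [-0.001  -0.0034  0.0071] turn 0.001 yaw 81.5 j6 2.1
```

View pics/t4c.png

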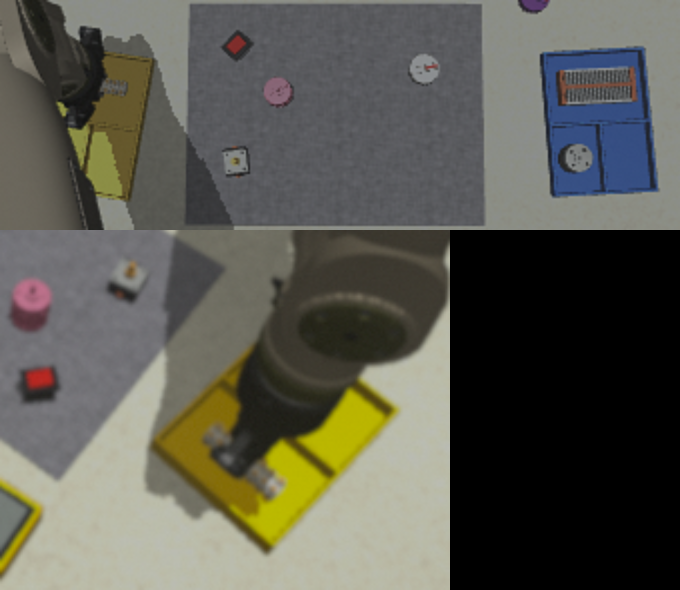

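The motor stands in a small blue compartment (575,157), and the strip hangs squarely over the yellow long compartment (lower part, 245,460). I'll lower it and release.

```bash
python3 -m pendant '[[-1,-0.001,-0.003,0.005,0],[-1,0,0,0.002,0],[-1,0,0,0,0],[-0.3,0,0,0,0],[-0.2,0,0,0,0],[-0.2,0,0,-0.02,0],[-0.2,0,0,-0.05,0],[-0.2,0,0,-0.03,0]]'; python3 d.py .4847 .1304 .12 8
```

```text
clock: 19.42
tcp_pos: [0.5829, 0.3188, 0.1243]
orientation: [0.0, 0.758, 0.653, 0.001]
wrist_force: [1.0, 1.1, 0.3]
finger_gap: 0.0342
grip_force: 0.0
tool shift [-0.2009 -0.0691  0.004 ] turn 1.282 yaw 81.5 j6 2.1
```

```bash
python3 -m pendant '[[0.4,-0.05,-0.017,0,0],[0.4,-0.05,-0.017,0,0],[0.4,-0.05,-0.017,0,0],[0.4,-0.05,-0.018,0,0],[0.4,0,0,0,-0.17],[0.4,0,0,0,-0.17],[0.4,0,0,0,-0.17],[0.4,0,0,0,-0.17]]'>/dev/null; python3 -m pendant '[[0.4,0,0,0,-0.17],[0.4,0,0,0,-0.17],[0.4,0,0,0,-0.17],[0.4,0,0,0,-0.17],[0.4,0,0,0,-0.17],[0.4,0,0,0,-0.17],[0.4,0,0,0,-0.16],[0.4,0,0,0,0]]'; python3 d.py .4847 .1304 .02 8
```

```text
clock: 21.42
tcp_pos: [0.4842, 0.1309, 0.1221]
orientation: [-0.0, -0.069, 0.998, -0.0]
wrist_force: [-0.3, 0.6, 0.7]
finger_gap: 0.0598
grip_force: 0.0
tool shift [-0.0005 -0.0006  0.1021] turn -0.001 yaw -172.1 j6 -0.03
```

```bash
python3 -m pendant '[[0.4,0,0,0.05,0],[0.4,0,0,0.03,0],[0.4,0,0,0.014,0],[0.4,0,0,0.007,0],[-1,0,0,0,0],[-1,0,0,0,0],[-1,0,0,0,0],[-1,0,0,0,0]]' 40; python3 -m pendant '[[-1,0,0,-0.02,0],[-1,0,0,-0.05,0],[-1,0,0,-0.04,-0.17],[-1,0,0,0,-0.17],[-1,0,0,0,-0.17],[-1,0,0,0,-0.17],[-1,0,0,0,-0.17],[-1,0,0,0,-0.17]]'>/dev/null;python3 -m pendant '[[-1,0,0,0,-0.17],[-1,0,0,0,-0.09],[-1,0,0,0,0]]'; python3 d.py .4944 .3652 .125 81.4
```

```text
clock: 22.42
tcp_pos: [0.4853, 0.131, 0.0224]
orientation: [0.001, -0.07, 0.998, -0.0]
wrist_force: [0.1, 0.4, 6.6]
finger_gap: 0.0291
grip_force: 40.5
clock: 23.8
tcp_pos: [0.484, 0.1309, 0.1312]
orientation: [-0.0, -0.652, 0.759, 0.0]
wrist_force: [0.2, -0.2, -0.5]
finger_gap: 0.0285
grip_force: 39.8
tool shift [-0.2331  0.0251  0.0062] turn -0.002 yaw -98.7 j6 -1.32
```

```bash
python3 -m pendant '[[-1,-0.047,0.005,0,0],[-1,-0.047,0.005,0,0],[-1,-0.047,0.005,0,0],[-1,-0.046,0.005,0,0],[-1,-0.046,0.005,0.006,0],[-1,0,0,0.03,0],[-1,0,0,0,0]]'; python3 d.py .4944 .3652 .0257 81.4
```

```text
clock: 24.68
tcp_pos: [0.4922, 0.3645, 0.0926]
orientation: [-0.003, -0.652, 0.758, 0.001]
wrist_force: [-0.6, -0.6, -0.7]
finger_gap: 0.0288
grip_force: 39.8
tool shift [-0.0013 -0.0024  0.0669] turn -0.001 yaw -98.6 j6 -0.91
```

```bash
python3 -m pendant '[[-1,0,0,0.035,0],[-1,0,0,0.018,0],[-1,0,0,0.006,0],[-1,0,0,0.001,0],[-1,0,0,0,0]]'|sed -n 2,4p; python3 d.py .4944 .3652 .0257 81.4
```

```text
tcp_pos: [0.4953, 0.3653, 0.0365]
orientation: [0.001, -0.652, 0.758, -0.0]
wrist_force: [-0.2, -0.7, -0.6]
tool shift [0.0002 0.0009 0.0108] turn -0.001 yaw -98.7 j6 -0.91
```

```bash
python3 -m pendant '[[-1,0,0,0.007,0],[-1,0,0,0.0035,0],[-1,0,0,0,0],[0,0,0,0,0],[0.1,0,0,0,0],[0.1,0,0,-0.02,0],[0.1,0,0,-0.06,0],[0.1,0,0,-0.03,0]]'; python3 d.py .6095 -.1206 .13 81.4
```

```text
clock: 26.3
tcp_pos: [0.4956, 0.3657, 0.1376]
orientation: [0.002, -0.652, 0.758, -0.0]
wrist_force: [0.8, 0.9, -0.2]
finger_gap: 0.0468
grip_force: 0.0
tool shift [ 0.4637 -0.1856  0.0072] turn -0.0 yaw -98.6 j6 -0.91
```

```bash
python3 -m pendant '[[0.6,0.052,-0.021,0,0],[0.6,0.052,-0.021,0,0],[0.6,0.052,-0.021,0,0],[0.6,0.052,-0.021,0,0],[0.6,0.052,-0.021,0,0],[0.6,0.052,-0.021,0,0],[0.6,0.052,-0.021,0,0],[0.6,0.052,-0.021,0,0]]'>/dev/null; python3 -m pendant '[[0.7,0.048,-0.018,0,0],[0.7,0,0,0.03,0],[0.7,0,0,0,0]]'; python3 d.py .6095 -.1206 .02 81.4;  python3 -c "
from h import *
im=snap('top','t5');snap('scene','s5');a=cv2.imread('pics/t5.png')[165:280,160:500];b=cv2.imread('pics/s5.png')[100:340,180:540]
a=cv2.resize(a,None,fx=2,fy=2);b=cv2.resize(b,(540,360));cv2.imwrite('pics/t5c.png',np.vstack([a,np.pad(b,((0,0),(0,140),(0,0)))]))"
```

```text
clock: 27.68
tcp_pos: [0.6066, -0.1217, 0.1021]
orientation: [-0.001, -0.651, 0.759, 0.002]
wrist_force: [0.5, 1.1, 0.5]
finger_gap: 0.073
grip_force: 0.0
tool shift [-0.0014 -0.0031  0.0821] turn -0.002 yaw -98.7 j6 -1.75
```

View pics/t5c.png

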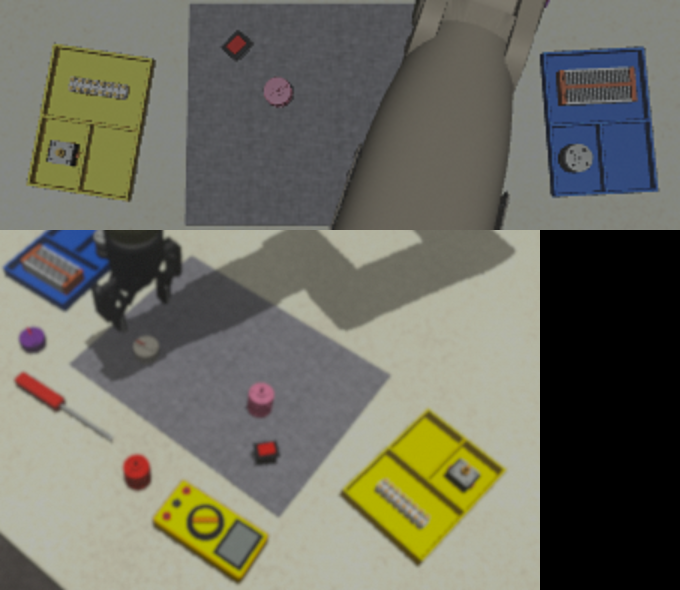

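The strip and thermostat sit properly in the yellow tray (110,88 and 63,153), and the gripper is over the white knob (lower part, 145,345). I'll descend to it.

```bash
python3 -m pendant '[[0.7,0,0,0.045,0],[0.7,0,0,0.025,0],[0.7,0,0,0.008,0],[0.7,0,0,0.004,0],[-1,0,0,0,0],[-1,0,0,0,0],[-1,0,0,0,0],[-1,0,0,0,0]]' 30; python3 -m pendant '[[-1,0,0,-0.02,0],[-1,0,0,-0.06,0],[-1,0,0,-0.03,0],[-1,0,0,0,0]]'; python3 d.py .4846 .3000 .13 81.4
```

```text
clock: 28.78
tcp_pos: [0.6098, -0.1218, 0.0243]
orientation: [0.001, -0.652, 0.758, -0.001]
wrist_force: [-1.0, -0.2, 5.7]
finger_gap: 0.0385
grip_force: 30.1
clock: 29.28
tcp_pos: [0.6108, -0.1223, 0.1363]
orientation: [0.002, -0.652, 0.758, -0.003]
wrist_force: [0.5, -0.1, -0.5]
finger_gap: 0.0386
grip_force: 30.3
tool shift [-0.3986  0.1882  0.0046] turn -0.001 yaw -98.6 j6 -1.75
```

```bash
python3 -m pendant '[[-1,-0.05,0.0235,0,0],[-1,-0.05,0.0235,0,0],[-1,-0.05,0.0235,0,0],[-1,-0.05,0.0235,0,0],[-1,-0.05,0.0235,0,0],[-1,-0.05,0.0235,0,0],[-1,-0.05,0.0235,0,0],[-1,-0.049,0.0235,0,0]]'>/dev/null; python3 -m pendant '[[-1,0,0,0,0],[-1,0,0,0.04,0],[-1,0,0,0.03,0],[-1,0,0,0.012,0],[-1,0,0,0,0],[-1,0,0,0,0]]'; python3 d.py .4846 .3000 .0275 81.4
```

```text
clock: 31.02
tcp_pos: [0.4837, 0.3011, 0.0518]
orientation: [0.001, -0.652, 0.758, -0.0]
wrist_force: [0.2, 0.1, 0.4]
finger_gap: 0.0387
grip_force: 30.4
tool shift [ 0.0009 -0.001   0.0243] turn -0.001 yaw -98.7 j6 -1.0
```

```bash
python3 -m pendant '[[-1,0,0,0.015,0],[-1,0,0,0.006,0],[-1,0,0,0.003,0],[-1,0,0,0,0],[0.15,0,0,0,0],[0.25,0,0,0,0],[0.25,0,0,-0.02,0],[0.25,0,0,-0.06,0]]'; python3 -m pendant '[[0.25,0,0,-0.05,0],[0.25,0.05,0,-0.03,0],[0.25,0.06,0,0,0],[0.25,0.06,0,0,0],[0.25,0.06,0,0,0],[0.25,0.06,0,0,0],[0.25,0,0,0,0]]'; python3 -c "
from h import *
im=snap('top','t6');snap('scene','s6');a=cv2.imread('pics/t6.png')[165:280,160:500];b=cv2.imread('pics/s6.png')[60:340,160:540]
a=cv2.resize(a,None,fx=2,fy=2);b=cv2.resize(b,(490,360));cv2.imwrite('pics/t6c.png',np.vstack([a,np.pad(b,((0,0),(0,190),(0,0)))]))"
```

```text
clock: 32.02
tcp_pos: [0.4802, 0.2999, 0.1041]
orientation: [-0.004, -0.652, 0.758, 0.001]
wrist_force: [1.6, 0.5, 0.1]
finger_gap: 0.0533
grip_force: 0.0
clock: 32.9
tcp_pos: [0.4388, 0.0108, 0.1868]
orientation: [-0.0, -0.649, 0.761, -0.0]
wrist_force: [-0.9, 0.9, 0.2]
finger_gap: 0.0531
grip_force: 0.0
```

View pics/t6c.png

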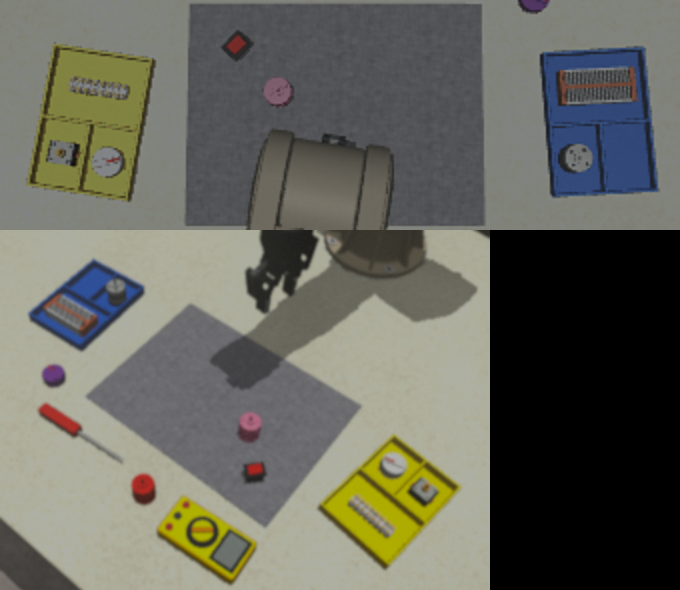

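The picture shows all five parts in place: element (597,87) and motor (577,157) in the blue tray; strip (100,88), thermostat (62,153) and knob (107,162) in the yellow. The switch, multimeter, screwdriver and look-alikes have not moved.

```bash
python3 -c "
from workcell import env
print(env.hand_in())"
```

```text
the job is handed in; nothing more can be done
None
```

Both repair kits are made up as asked and the job is handed in at about 33 s of the 128 s allowed; the final pictures showed all five parts in their compartments, but the hand-in gave no verdict.

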